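# Lay out a stone polisher's bench around the layout board

### The job

Lay out the polishing bench for the next stone: put the copper lap wheel centred on top of the round stone stand and the brass cone upright, centred on top of the square steel block. Stand the tall clear bottle on the wooden board midway between the stand and the block; then, as seen from the robot, stand the squat amber pot on the bench straight behind the bottle and lay the dressing stick on the bench straight in front of it, parallel to the board, each 9 cm from the bottle centre to centre. Do not shift or tip the green water glass.

Things in the scene. Friction and masses are not known exactly. Their poses are not given: they have to be found in the camera images.
- board: Fixed thin wooden board, 90 mm deep (its x) by 380 mm long (its y) by 4 mm thick, flat on the white bench. Origin: centre of its underside, on the bench. Its x axis points away from the robot ('behind'), -x to the robot ('in front'), give or take 0.18 rad. It carries stand and block on its long centre line, 130 mm either side of its centre; which of them is left and which right changes. Its centre is thus the midpoint between them, in plan.
- stand: Fixed round grey stone stand on the board, 90 mm diameter at the foot, 84 mm across its flat top, 30 mm high. Origin: centre of its underside (4 mm above the bench), z up.
- block: Fixed square bright steel bench block on the board, 70 x 70 mm, 28 mm high, flat top, sides parallel to the board's. Origin: centre of its underside (4 mm above the bench), z up.
- wheel: Loose lap wheel lying flat: copper disc 64 mm diameter, 10 mm thick, with an upright dark steel hub on its upper side, 24 mm diameter, 32 mm high (top 42 mm above the underside), by which it is gripped. Origin: centre of the underside, z up. About 0.2 kg.
- cone: Loose brass cone standing upright: foot 44 mm diameter, 8 mm high, tapering to a straight round neck of 28 mm diameter from 26 mm up to the top at 50 mm; grip it by the neck. Origin: centre of the underside, z up. About 0.2 kg.
- bottle: Loose closed bottle of clear glass with a black cap, the taller of the two containers: body 40 mm diameter, straight-sided from the foot to 50 mm up, cap 20 mm across, 90 mm high over all. Origin: centre of the underside, z up. About 0.12 kg.
- pot: Loose closed squat amber glass pot with a white cap, 48 mm diameter low down (at 7 mm), narrowing to 38 mm under the cap; the straight-sided cap is 43 mm across and reaches from 24 mm to the top at 40 mm. Origin: centre of the underside, z up. About 0.09 kg.
- stick: Loose red-brown dressing stick, a square bar 90 mm long (its x axis), 20 mm wide (y), 20 mm high, lying flat on the bench. Origin: centre of the underside. About 0.08 kg.
- glass: Green-tinted open water glass, 64 mm across the rim, 90 mm high, standing loose to the right of the near things; not to be moved. Origin: centre of the underside, z up.

How it is judged:
At the end, for the whole second after the job is handed in: Wheel on the stand, cone on the block, bottle on the board midway, each within 15 mm; pot on the bench behind, stick in front along the board (0.2 rad), each 75-105 mm from the bottle (60-120 mm off the board's centre line) and within 25 mm of straight; all upright and still (horizontal distance between wheel and stand below 0.015 m and z of wheel in the frame of stand between 0.026 and 0.034 m and horizontal distance between cone and block below 0.015 m and z of cone in the frame of block between 0.024 and 0.032 m and x of bottle in the frame of board between -0.015 and 0.015 m and y of bottle in the frame of board between -0.015 and 0.015 m and z of bottle in the frame of board between 0 and 0.008 m and x of pot in the frame of board between 0.06 and 0.12 m and y of pot in the frame of board between -0.025 and 0.025 m and horizontal distance between pot and bottle between 0.075 and 0.105 m and height (world z) of pot between -0.004 and 0.004 m and x of stick in the frame of board between -0.12 and -0.06 m and y of stick in the frame of board between -0.025 and 0.025 m and horizontal distance between stick and bottle between 0.075 and 0.105 m and height (world z) of stick between -0.004 and 0.004 m and angle between the x axis of stick and the y axis of board, either way round below 0.2 rad and angle between each of wheel, cone, bottle, pot's own z axis and vertical below 0.12 rad and linear speed of each of wheel, cone, bottle, pot, stick below 0.02 m/s); the robot touches nothing.
It fails at once if the water glass is shifted by more than 25 mm or tipped over (distance of glass from where it was at the start of the episode above 0.025 m or angle between glass's own z axis and vertical above 0.5 rad).
It also fails if it takes over 128 s, if anything falls off the work surface, if the arm or the gripper's body presses on something with over 40 N, if the wrist force passes 120 N, or if a joint passes its speed limit or range.

### The arm

A 6-joint arm with a two-finger parallel gripper is mounted at the origin on the work surface. World frame = base frame: x ahead of the robot, y to its left, z up, the work surface at z = 0. Lengths are in m, angles in rad, forces in N, time in s.
With the tool pointing down it reaches from about 0.35 to 0.975 m from the base axis. Payload 4.9 kg.
Tool frame: the origin (TCP) lies on the front face of the gripper's body, between the roots of the fingers; the fingertips stand ctrl.tip_extent ahead of it and the grasp point (between the pads) lies 54 mm ahead of it (ctrl.tip_extent is the distance from the TCP to the fingertips, in m); z points along the fingers, y is the line along which they close (so a half turn about z gives the same grasp; the last joint's range is limited). The gripper opens to 85 mm and grips with 20 to 120 N. Pads are 22 mm wide; open, the fingers measure 114 mm over their backs; the gripper's body (76 mm by 85 mm) begins 54 mm behind the grasp point. The pads swing forward as they close: fully open they stand 13 mm farther back than shut.
Start: joints at [-1.304, 0.053, 1.613, -0, 1.476, -0.119], TCP at [0.235, -0.579, 0.304] pointing down, gripper open.
Joint ranges: [-3.01, 3.01], [-1.01, 2.22], [0.06, 2.58], [-1.02, 4.17], [0.09, 2.62], [-3.14, 3.14]. Speed limits (rad/s): [2.57, 2.57, 3.14, 3.14, 3.14, 3.14].

### API

Orientations are given as a rotation vector (axis times angle).
In Python, from station import ctrl gives the robot as it stands.
- The arm moves only by the tool apply_moves, never from a script. Its argument "rows" is one flat list of numbers, 6 for each row, row after row: the shift along the tool's x, y, z normalised to -1 to 1, where 1 is 0.6 m, then the turn, a rotation vector about the tool's x, y, z normalised to -1 to 1, where 1 is 90 degrees. A call has 1 to 20 rows; each row is the pose to reach, as a shift and turn from the pose commanded when the call began, along the tool's axes at that moment; what a row does not reach only later rows make up. A row lasts 1/10 s, in which the tool goes at most 50 mm and 8.59 degrees, less where a joint would pass 70% of its speed; a pose out of reach is approached as far as the arm can. A call with a number of a shift or a turn outside -1 to 1 is refused whole. A call with a gripper value outside its range is refused whole. "grip" is the opening, from 0 (shut) to 1 (fully open), set as the call begins (left out, the last holds). The fingers move at their own pace and stop on an object; "grip_force" is the grip in N (left out, the last holds). Time passes only in rows, so rows that repeat a pose let the fingers close. It gives the time, the measured TCP pose, the force, the opening and the grip force at its end, in the units of the state.
- ctrl.get_obs(): the state, without advancing time (a new reading comes with each control period).
- ctrl.get_image(name): name is "scene" or "top" or "wrist"; returns (picture, depth): 480x640x3 uint8, blue, green, red; 480x640 float32, m along the optical axis (not along the pixel's ray), 0 where there is no reading.
- ctrl.camera_model(name): a dict with "mtx" (3x3 intrinsics, pixels), "k1" (the pictures are not rectified: a ray, as slopes to the right and down, at radius r is drawn at 1 + k1 r^2 times it, then the intrinsics apply), "R" (3x3) and "t" (3): a world point X has camera coordinates R X + t; the wrist camera has in their place "tool_from_camera" (4x4, takes a point from camera to tool coordinates, whose origin is the TCP and whose axes are the flange's). Camera axes: x right, y down, z forward; pixel columns grow to the right and rows downward; lengths in m; the calibration is good to about 2 mm. A picture is of the moment at which its call begins: read the wrist's pose just before it. camera_model takes no time and is no camera call.
- ctrl.finish_job(): hands the job in; it is judged then, once.
The state is a dict: "t": time; "q": joint angles; "dq": joint speeds; "effort": joint torques, N m; "tool_pos": TCP position; "tool_rot": TCP orientation; "contact_force": force on the tool from outside, world axes, zero at the start; "wrist_torque": the same for the moment, N m; "opening": finger opening in m; "grip_force": force on a finger pad.
Only numpy, scipy, OpenCV 4.12 (cv2) and the standard library are available. Lean on these libraries where they do the work, as an engineer would, in place of code of your own. Each camera call takes 0.05 s, during which the arm holds its last target. There are 200 camera calls.

## Working session

There is one attempt and no reset: what is moved stays moved. The work goes in short steps, Python scripts to look and compute and a tool call to move; the robot and the scene stay as the last step left them, time stands still between calls to the robot, and variables do not carry over. Pictures are saved under pics/ and viewed, at most 14 in all, crops included, and the job is handed in when it is done.

Besides the shell and the picture viewer there is one more tool, called as name(argument=value, ...), one argument or row to a line, values as JSON. apply_moves: Moves the arm, as the interface text tells. Its arguments: {"type":"object","properties":{"rows":{"type":"array","items":{"type":"number"}},"grip":{"type":"number"},"grip_force":{"type":"number"}},"required":["rows"]}

```bash
ls; mkdir -p pics; python3 - <<'E'
from station import ctrl
import cv2,numpy as np
o=ctrl.get_obs();print({k:np.round(v,3) for k,v in o.items()},ctrl.tip_extent)
for n in("top","scene"):
    p,d=ctrl.get_image(n);cv2.imwrite(f"pics/{n}0.png",p);np.save(f"pics/{n}0.npy",d)
    m=ctrl.camera_model(n);print(n,{k:np.round(v,4) for k,v in m.items()}, "cam pos",np.round(-np.array(m["R"]).T@np.array(m["t"]),3))
print(ctrl.camera_model("wrist"))
E
```

```text
pics
{'t': np.float64(0.0), 'q': array([-1.304,  0.053,  1.614, -0.   ,  1.476, -0.119]), 'dq': array([ 0.001, -0.   ,  0.   , -0.001, -0.001, -0.002]), 'effort': array([-0.0000e+00, -3.9368e+01, -3.7018e+01, -0.0000e+00,  7.0000e-03,
        0.0000e+00]), 'tool_pos': array([ 0.235, -0.579,  0.303]), 'tool_rot': array([-3.081, -0.602,  0.   ]), 'contact_force': array([ 0.009, -0.056,  0.57 ]), 'wrist_torque': array([0.007, 0.038, 0.012]), 'grip_force': np.float64(0.0), 'opening': np.float64(0.085)} 0.0726
top {'mtx': array([[557.0107,   0.    , 315.098 ],
       [  0.    , 557.0107, 233.5241],
       [  0.    ,   0.    ,   1.    ]]), 'k1': np.float64(-0.1391), 'R': array([[ 0.0079, -0.9998,  0.0193],
       [-0.9889, -0.0107, -0.148 ],
       [ 0.1482, -0.0179, -0.9888]]), 't': array([-0.0097,  0.5346,  0.9276])} cam pos [0.391 0.013 0.997]
scene {'mtx': array([[566.861 ,   0.    , 322.3848],
       [  0.    , 566.861 , 240.3471],
       [  0.    ,   0.    ,   1.    ]]), 'k1': np.float64(0.0476), 'R': array([[-0.5408,  0.8411,  0.0097],
       [ 0.4346,  0.2893, -0.8529],
       [-0.7202, -0.457 , -0.522 ]]), 't': array([ 0.276 , -0.1826,  1.5409])} cam pos [1.338 0.525 0.646]
{'mtx': array([[377.49137395,   0.        , 317.77446839],
       [  0.        , 377.49137395, 234.05565646],
       [  0.        ,   0.        ,   1.        ]]), 'k1': -0.019702082612152172, 'tool_from_camera': array([[ 1.59976778e-04, -9.58289951e-01, -2.85797732e-01,
         7.25030186e-02],
       [ 9.99999552e-01,  4.19952949e-04, -8.48362173e-04,
         5.74296702e-04],
       [ 9.32998546e-04, -2.85797468e-01,  9.58289589e-01,
        -6.98189829e-02],
       [ 0.00000000e+00,  0.00000000e+00,  0.00000000e+00,
         1.00000000e+00]])}
```

View pics/top0.png

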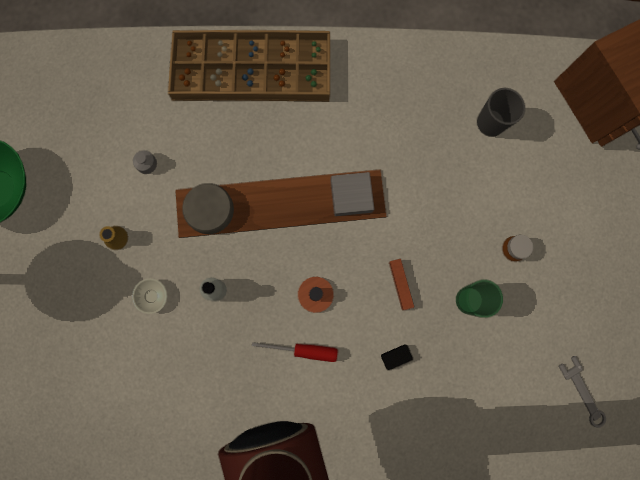

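View pics/scene0.png

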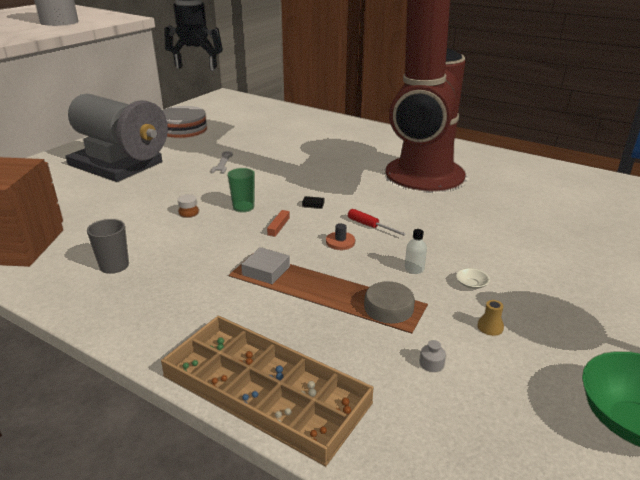

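Top view: stand (207,208), block (353,193), wheel (316,294), cone (114,237), bottle (210,289), pot (517,247), stick (401,285) and glass (480,299). The scene view agrees with this.

```bash
cat > h.py <<'E'
import numpy as np,cv2
from scipy.spatial.transform import Rotation as Ro
from station import ctrl
def cam(n,obs=None):
    m=ctrl.camera_model(n);K=np.array(m["mtx"]);D=np.array([m["k1"],0,0,0.])
    if "R" in m: R=np.array(m["R"]);t=np.array(m["t"]);return K,D,R.T,-R.T@t
    T=np.eye(4);T[:3,:3]=Ro.from_rotvec(obs["tool_rot"]).as_matrix();T[:3,3]=obs["tool_pos"]
    W=T@np.array(m["tool_from_camera"]);return K,D,W[:3,:3],W[:3,3]
def rays(c,px):
    u=cv2.undistortPoints(np.array(px,float).reshape(-1,1,2),c[0],c[1]).reshape(-1,2)
    return np.c_[u,np.ones(len(u))]@c[2].T
def onplane(c,px,z):
    r=rays(c,px);return c[3]+r*((z-c[3][2])/r[:,2])[:,None]
def cloud(c,d):
    yy,xx=np.mgrid[:480,:640];r=rays(c,np.c_[xx.ravel(),yy.ravel()])
    return (c[3]+r*d.reshape(-1,1)).reshape(480,640,3)
E
python3 - <<'E'
from h import *
p=cv2.imread("pics/top0.png");d=np.load("pics/top0.npy");c=cam("top");P=cloud(c,d)
hsv=cv2.cvtColor(p,cv2.COLOR_BGR2HSV)
W=dict(stand=(207,208,30,.034),block=(353,193,26,.032),hub=(316,294,20,.042),cone=(114,237,20,.05),cap=(210,289,18,.09),pot=(517,247,20,.04),stick=(401,285,30,.02),glass=(480,299,32,.09))
for n,(x,y,s,z) in W.items():
    a=P[y-s:y+s,x-s:x+s];m=(abs(a[...,2]-z)<.005)&(d[y-s:y+s,x-s:x+s]>0)
    if m.sum()<5: print(n,"few",m.sum(),np.percentile(a[...,2],[50,90,99]));continue
    ys,xs=np.nonzero(m);q=onplane(c,np.c_[xs+x-s,ys+y-s],z)[:,:2].astype(np.float32)
    ctr,r=cv2.minEnclosingCircle(q);R=cv2.minAreaRect(q*1000)
    print(n,m.sum(),"z",round(float(np.median(a[m][:,2])),4),"mean",q.mean(0).round(4),"circ",np.round(ctr,4),round(r,4),"rect",np.round(R[0],1),np.round(R[1],1),round(R[2],1))
def hm(n,lo,hi,z,x0,x1,y0,y1):
    m=cv2.inRange(hsv[y0:y1,x0:x1],lo,hi);k=max(cv2.findContours(m,0,1)[0],key=cv2.contourArea).reshape(-1,2)+[x0,y0]
    q=onplane(c,k,z)[:,:2].astype(np.float32);R=cv2.minAreaRect(q*1000);ctr,r=cv2.minEnclosingCircle(q)
    print("hsv",n,"rect",np.round(R[0],1),np.round(R[1],1),round(R[2],1),"circ",np.round(ctr,4),round(r,4))
for n,(x,y) in dict(wood=(270,200),disc=(303,296),stick=(401,285),potcap=(519,247),bench=(270,260)).items(): print(n,hsv[y,x])
hm("disc",(0,90,60),(15,255,255),.01,290,340,270,320)
hm("stick",(0,90,60),(15,255,255),.02,380,420,250,320)
hm("board",(0,100,30),(20,255,255),.004,170,395,165,245)
hm("potcap",(0,0,110),(180,60,255),.04,507,533,234,262)
hm("bottlecap",(0,0,0),(180,255,45),.09,198,222,278,300)
E
```

```text
stand 1823 z 0.033 mean [0.5811 0.1869] circ [0.5805 0.1868] 0.0445 rect [581.1 186.4] [86.3 85.6] 0.6
block 1460 z 0.0308 mean [ 0.61   -0.0699] circ [ 0.6105 -0.07  ] 0.0474 rect [610.3 -69.9] [70.6 68.4] 6.4
hub 152 z 0.0407 mean [ 0.4309 -0.007 ] circ [ 0.4307 -0.007 ] 0.012 rect [430.7  -7. ] [22.2 20.5] 0.5
cone 210 z 0.0492 mean [0.5287 0.3579] circ [0.5279 0.3578] 0.0153 rect [529.3 357.9] [26.4 29.1] 0.7
cap 118 z 0.089 mean [0.4361 0.1715] circ [0.4361 0.1714] 0.01 rect [436.4 171.4] [17.9 19.7] 0.8
pot 441 z 0.0386 mean [ 0.5153 -0.3713] circ [ 0.5152 -0.3713] 0.0225 rect [ 515.4 -371.5] [42.7 42.3] 57.0
stick 581 z 0.0188 mean [ 0.449  -0.1581] circ [ 0.4486 -0.1572] 0.0456 rect [ 448.9 -157.8] [90.2 21.1] 15.5
glass 309 z 0.0883 mean [ 0.4228 -0.2852] circ [ 0.4223 -0.2835] 0.0324 rect [ 422.6 -283.9] [61.7 62.7] 89.7
wood [ 12 179  84]
disc [  9 171 116]
stick [  9 180 109]
potcap [ 16  40 120]
bench [ 19  50 127]
hsv disc rect [430.4  -6.8] [61.7 61.9] 0.5 circ [ 0.431  -0.0069] 0.0321
hsv stick rect [ 449.3 -157.3] [90.1 23. ] 15.0 circ [ 0.4495 -0.1581] 0.0454
hsv board rect [599.6  27.2] [ 90.1 314.9] 6.4 circ [0.5986 0.0271] 0.1632
hsv potcap rect [ 517.1 -369.6] [41.3 47.1] 0.6 circ [ 0.523  -0.3697] 0.0278
hsv bottlecap rect [436.2 169.6] [19.9 17.7] 76.9 circ [0.4364 0.1697] 0.0102
```

apply_moves(
  rows=[0.6615,-0.76,0.172,0,0,0.2457,0.6615,-0.76,0.172,0,0,0.2457,0.6615,-0.76,0.172,0,0,0.2457,0.6615,-0.76,0.172,0,0,0.2457,0.6615,-0.76,0.172,0,0,0.2457,0.6615,-0.76,0.172,0,0,0.2457,0.6615,-0.76,0.172,0,0,0.2457,0.6615,-0.76,0.172,0,0,0.2457,0.6615,-0.76,0.172,0,0,0.2457,0.6615,-0.76,0.172,0,0,0.2457,0.6615,-0.76,0.172,0,0,0.2457,0.6615,-0.76,0.172,0,0,0.2457,0.6615,-0.76,0.172,0,0,0.2457,0.6615,-0.76,0.172,0,0,0.2457,0.6615,-0.76,0.172,0,0,0.2457,0.6615,-0.76,0.172,0,0,0.2457],
  grip=1,
)

```text
t: 1.7
tool_pos: [0.4312, -0.0081, 0.2008]
tool_rot: [3.141, -0.003, 0.0]
contact_force: [0.1, -0.5, 0.2]
opening: 0.0856
grip_force: 0.0
```

apply_moves(
  rows=[0,0,0.06,0,0,0,0,0,0.12,0,0,0,0,0,0.16,0,0,0,0,0,0.187,0,0,0,0,0,0.187,0,0,0,0,0,0.187,0,0,0],
)

```text
t: 2.3
tool_pos: [0.4315, -0.0081, 0.089]
tool_rot: [3.141, -0.003, 0.0]
contact_force: [0.8, 0.8, 0.3]
opening: 0.0853
grip_force: 0.0
```

apply_moves(
  rows=[0,0,0,0,0,0,0,0,0,0,0,0,0,0,0,0,0,0,0,0,0,0,0,0,0,0,0,0,0,0,0,0,0,0,0,0,0,0,0,0,0,0,0,0,0,0,0,0],
  grip=0,
  grip_force=50,
)

```text
t: 3.1
tool_pos: [0.4319, -0.0073, 0.0892]
tool_rot: [3.141, -0.0, 0.002]
contact_force: [-0.6, 0.3, 5.9]
opening: 0.0224
grip_force: 49.2
```

apply_moves(
  rows=[0,0,-0.05,0,0,0,0,0,-0.1,0,0,0,0,0,-0.15,0,0,0,0.04,-0.05,-0.18,0,0,0,0.08,-0.1,-0.19,0,0,0,0.12,-0.15,-0.19,0,0,0,0.16,-0.2,-0.19,0,0,0,0.2,-0.26,-0.19,0,0,0,0.23,-0.3,-0.19,0,0,0,0.25,-0.323,-0.19,0,0,0,0.25,-0.323,-0.19,0,0,0,0.25,-0.323,-0.14,0,0,0,0.25,-0.323,-0.1,0,0,0,0.25,-0.323,-0.075,0,0,0,0.25,-0.323,-0.065,0,0,0,0.25,-0.323,-0.058,0,0,0,0.25,-0.323,-0.058,0,0,0],
)

```text
t: 4.8
tool_pos: [0.5818, 0.1864, 0.1242]
tool_rot: [-3.141, 0.001, -0.002]
contact_force: [1.0, -1.1, -2.0]
opening: 0.0225
grip_force: 49.8
```

apply_moves(
  rows=[0,0,0.0025,0,0,0,0,0,0.003,0,0,0,0,0,0.003,0,0,0],
)

```text
t: 5.1
tool_pos: [0.5824, 0.1867, 0.1233]
tool_rot: [-3.141, 0.0, -0.005]
contact_force: [-0.2, -0.3, 4.2]
opening: 0.0227
grip_force: 50.2
```

apply_moves(
  rows=[0,0,0,0,0,0,0,0,0,0,0,0,0,0,0,0,0,0,0,0,0,0,0,0,0,0,0,0,0,0,0,0,0,0,0,0],
  grip=1,
)

```text
t: 5.7
tool_pos: [0.5813, 0.1866, 0.1214]
tool_rot: [3.142, -0.0, -0.0]
contact_force: [-0.6, 0.5, -0.5]
opening: 0.0856
grip_force: 0.0
```

apply_moves(
  rows=[0,0,-0.08,0,0,0,0,0,-0.13,0,0,0,-0.02,-0.06,-0.13,0,0,0,-0.04,-0.13,-0.13,0,0,0,-0.06,-0.2,-0.13,0,0,0,-0.088,-0.26,-0.13,0,0,0,-0.088,-0.285,-0.13,0,0,0,-0.088,-0.285,-0.13,0,0,0,-0.088,-0.285,-0.07,0,0,0,-0.088,-0.285,-0.01,0,0,0,-0.088,-0.285,0.03,0,0,0,-0.088,-0.285,0.038,0,0,0,-0.088,-0.285,0.038,0,0,0],
)

```text
t: 7.0
tool_pos: [0.5288, 0.3562, 0.0979]
tool_rot: [3.14, -0.003, -0.003]
contact_force: [-0.6, 0.5, 0.6]
opening: 0.0857
grip_force: 0.0
```

apply_moves(
  rows=[0,0,0,0,0,0,0,0,0,0,0,0,0,0,0,0,0,0,0,0,0,0,0,0,0,0,0,0,0,0,0,0,0,0,0,0,0,0,0,0,0,0,0,0,0,0,0,0],
  grip=0,
)

```text
t: 7.8
tool_pos: [0.5292, 0.358, 0.1]
tool_rot: [-3.141, -0.0, -0.003]
contact_force: [-1.6, -0.5, 5.6]
opening: 0.0265
grip_force: 49.3
```

apply_moves(
  rows=[0,0,-0.06,0,0,0,0,0,-0.12,0,0,0,0,0,-0.18,0,0,0,0.01,0.05,-0.22,0,0,0,0.02,0.12,-0.22,0,0,0,0.04,0.19,-0.22,0,0,0,0.05,0.26,-0.22,0,0,0,0.06,0.33,-0.22,0,0,0,0.08,0.4,-0.22,0,0,0,0.09,0.47,-0.22,0,0,0,0.1,0.54,-0.22,0,0,0,0.12,0.61,-0.22,0,0,0,0.137,0.67,-0.22,0,0,0,0.137,0.7,-0.22,0,0,0,0.137,0.713,-0.18,0,0,0,0.137,0.713,-0.13,0,0,0,0.137,0.713,-0.09,0,0,0,0.137,0.713,-0.065,0,0,0,0.137,0.713,-0.055,0,0,0,0.137,0.713,-0.055,0,0,0],
)

```text
t: 9.8
tool_pos: [0.6109, -0.0698, 0.1322]
tool_rot: [-3.141, -0.001, -0.0]
contact_force: [0.2, 0.7, -2.6]
opening: 0.0264
grip_force: 50.8
```

apply_moves(
  rows=[0,0,0.0025,0,0,0,0,0,0.004,0,0,0,0,0,0.004,0,0,0],
)

```text
t: 10.1
tool_pos: [0.6115, -0.07, 0.1319]
tool_rot: [-3.141, -0.001, -0.002]
contact_force: [-4.7, 1.2, 8.0]
opening: 0.0261
grip_force: 52.1
```

apply_moves(
  rows=[0,0,0,0,0,0,0,0,0,0,0,0,0,0,0,0,0,0,0,0,0,0,0,0,0,0,0,0,0,0,0,0,0,0,0,0],
  grip=1,
)

```text
t: 10.7
tool_pos: [0.6107, -0.0702, 0.1292]
tool_rot: [-3.142, 0.0, 0.0]
contact_force: [0.5, 0.9, 0.3]
opening: 0.0853
grip_force: 0.0
```

apply_moves(
  rows=[0,0,-0.08,0,0,0,0,0,-0.12,0,0,0,-0.04,-0.05,-0.12,0,0,0,-0.08,-0.1,-0.12,0,0,0,-0.12,-0.15,-0.12,0,0,0,-0.16,-0.2,-0.12,0,0,0,-0.2,-0.26,-0.12,0,0,0,-0.24,-0.32,-0.12,0,0,0,-0.27,-0.37,-0.12,0,0,0,-0.29,-0.4,-0.12,0,0,0,-0.29,-0.402,-0.12,0,0,0,-0.29,-0.402,-0.12,0,0,0,-0.29,-0.402,-0.06,0,0,0,-0.29,-0.402,0,0,0,0,-0.29,-0.402,0.04,0,0,0,-0.29,-0.402,0.057,0,0,0,-0.29,-0.402,0.057,0,0,0],
)

```text
t: 12.4
tool_pos: [0.4363, 0.17, 0.0937]
tool_rot: [3.141, -0.002, -0.005]
contact_force: [0.4, -0.2, -0.2]
opening: 0.0856
grip_force: 0.0
```

apply_moves(
  rows=[0,0,0,0,0,0,0,0,0,0,0,0,0,0,0,0,0,0,0,0,0,0,0,0,0,0,0,0,0,0,0,0,0,0,0,0,0,0,0,0,0,0,0,0,0,0,0,0],
  grip=0,
  grip_force=40,
)

```text
t: 13.2
tool_pos: [0.4379, 0.1713, 0.0968]
tool_rot: [-3.141, -0.0, -0.005]
contact_force: [0.0, -0.7, 6.3]
opening: 0.0389
grip_force: 40.8
```

apply_moves(
  rows=[0,0,-0.05,0,0,0,0,0,-0.1,0,0,0,0,0,-0.15,0,0,0,0.04,0.03,-0.175,0,0,0,0.09,0.065,-0.175,0,0,0,0.14,0.1,-0.175,0,0,0,0.19,0.135,-0.175,0,0,0,0.23,0.165,-0.175,0,0,0,0.255,0.18,-0.175,0,0,0,0.266,0.187,-0.175,0,0,0,0.266,0.187,-0.13,0,0,0,0.266,0.187,-0.08,0,0,0,0.266,0.187,-0.04,0,0,0,0.266,0.187,-0.02,0,0,0,0.266,0.187,-0.01,0,0,0,0.266,0.187,-0.01,0,0,0],
)

```text
t: 14.8
tool_pos: [0.5965, 0.0591, 0.1019]
tool_rot: [-3.142, -0.001, -0.001]
contact_force: [-0.2, -0.2, -1.0]
opening: 0.0387
grip_force: 40.9
```

apply_moves(
  rows=[0,0,0.0025,0,0,0,0,0,0.004,0,0,0,0,0,0.004,0,0,0],
)

```text
t: 15.1
tool_pos: [0.5973, 0.0589, 0.1009]
tool_rot: [-3.141, 0.0, -0.003]
contact_force: [-2.0, 0.1, 5.5]
opening: 0.0384
grip_force: 41.5
```

apply_moves(
  rows=[0,0,0,0,0,0,0,0,0,0,0,0,0,0,0,0,0,0,0,0,0,0,0,0,0,0,0,0,0,0,0,0,0,0,0,0],
  grip=1,
)

```text
t: 15.7
tool_pos: [0.5963, 0.0587, 0.0986]
tool_rot: [-3.142, 0.0, 0.0]
contact_force: [0.2, -0.1, 0.7]
opening: 0.0856
grip_force: 0.0
```

apply_moves(
  rows=[0,0,-0.06,0,0,0,0,0,-0.13,0,0,0,0,0,-0.18,0,0,0,-0.01,0.06,-0.19,0,0,0,-0.02,0.14,-0.19,0,0,0,-0.04,0.22,-0.19,0,0,0,-0.055,0.3,-0.19,0,0,0,-0.07,0.38,-0.19,0,0,0,-0.085,0.46,-0.19,0,0,0,-0.1,0.54,-0.19,0,0,0,-0.115,0.62,-0.19,0,0,0,-0.135,0.68,-0.19,0,0,0,-0.135,0.716,-0.19,0,0,0,-0.135,0.716,-0.19,0,0,0,-0.135,0.716,-0.12,0,0,0,-0.135,0.716,-0.05,0,0,0,-0.135,0.716,0,0,0,0,-0.135,0.716,0.011,0,0,0,-0.135,0.716,0.011,0,0,0],
)

```text
t: 17.6
tool_pos: [0.5149, -0.3695, 0.0909]
tool_rot: [-3.139, -0.001, 0.003]
contact_force: [-0.5, -0.5, -0.3]
opening: 0.0855
grip_force: 0.0
```

apply_moves(
  rows=[0,0,0,0,0,0,0,0,0,0,0,0,0,0,0,0,0,0,0,0,0,0,0,0,0,0,0,0,0,0,0,0,0,0,0,0,0,0,0,0,0,0,0,0,0,0,0,0],
  grip=0,
)

```text
t: 18.4
tool_pos: [0.5164, -0.3717, 0.0947]
tool_rot: [3.139, -0.0, 0.005]
contact_force: [-0.2, 0.7, 6.8]
opening: 0.0421
grip_force: 41.0
```

apply_moves(
  rows=[0,0,-0.06,0,0,0,0,0,-0.13,0,0,0,0,0,-0.19,0,0,0,0.03,-0.05,-0.215,0,0,0,0.07,-0.12,-0.215,0,0,0,0.11,-0.19,-0.215,0,0,0,0.15,-0.26,-0.215,0,0,0,0.19,-0.33,-0.215,0,0,0,0.22,-0.4,-0.215,0,0,0,0.25,-0.47,-0.215,0,0,0,0.27,-0.54,-0.215,0,0,0,0.283,-0.61,-0.215,0,0,0,0.283,-0.67,-0.215,0,0,0,0.283,-0.71,-0.215,0,0,0,0.283,-0.733,-0.2,0,0,0,0.283,-0.733,-0.14,0,0,0,0.283,-0.733,-0.08,0,0,0,0.283,-0.733,-0.03,0,0,0,0.283,-0.733,-0.008,0,0,0,0.283,-0.733,-0.003,0,0,0],
)

```text
t: 20.4
tool_pos: [0.6849, 0.0683, 0.094]
tool_rot: [3.141, -0.001, -0.003]
contact_force: [-7.1, -0.4, 14.4]
opening: 0.0418
grip_force: 42.8
```

apply_moves(
  rows=[0,0,0,0,0,0,0,0,0.0025,0,0,0,0,0,0.0035,0,0,0],
)

```text
t: 20.7
tool_pos: [0.6858, 0.0684, 0.094]
tool_rot: [3.141, -0.001, 0.001]
contact_force: [-5.6, -0.4, 10.0]
opening: 0.0417
grip_force: 42.4
```

apply_moves(
  rows=[0,0,0,0,0,0,0,0,0,0,0,0,0,0,0,0,0,0,0,0,0,0,0,0,0,0,0,0,0,0,0,0,0,0,0,0],
  grip=1,
)

```text
t: 21.3
tool_pos: [0.6851, 0.069, 0.0917]
tool_rot: [-3.142, 0.0, 0.0]
contact_force: [0.7, 0.5, -0.0]
opening: 0.0857
grip_force: 0.0
```

apply_moves(
  rows=[0,0,-0.07,0,0,0,0,0,-0.14,0,0,0,0,0,-0.2,0,0,0,-0.04,0.04,-0.2,0,0,-0.05,-0.09,0.09,-0.2,0,0,-0.1,-0.14,0.14,-0.2,0,0,-0.172,-0.19,0.19,-0.2,0,0,-0.172,-0.24,0.24,-0.2,0,0,-0.172,-0.29,0.29,-0.2,0,0,-0.172,-0.34,0.34,-0.2,0,0,-0.172,-0.38,0.37,-0.2,0,0,-0.172,-0.393,0.378,-0.2,0,0,-0.172,-0.393,0.378,-0.2,0,0,-0.172,-0.393,0.378,-0.14,0,0,-0.172,-0.393,0.378,-0.08,0,0,-0.172,-0.393,0.378,-0.02,0,0,-0.172,-0.393,0.378,0.01,0,0,-0.172,-0.393,0.378,0.025,0,0,-0.172,-0.393,0.378,0.025,0,0,-0.172],
)

```text
t: 23.2
tool_pos: [0.4494, -0.1569, 0.0757]
tool_rot: [-3.111, -0.425, 0.003]
contact_force: [0.2, -0.3, 0.0]
opening: 0.0857
grip_force: 0.0
```

apply_moves(
  rows=[0,0,0,0,0,0,0,0,0,0,0,0,0,0,0,0,0,0,0,0,0,0,0,0,0,0,0,0,0,0,0,0,0,0,0,0,0,0,0,0,0,0,0,0,0,0,0,0],
  grip=0,
)

```text
t: 24.0
tool_pos: [0.4499, -0.1582, 0.0777]
tool_rot: [3.112, 0.423, 0.002]
contact_force: [-0.1, 0.5, 5.9]
opening: 0.0187
grip_force: 40.1
```

apply_moves(
  rows=[0,0,-0.06,0,0,0,0,0,-0.12,0,0,0,0.01,-0.02,-0.17,0,0,-0.08,0.03,-0.05,-0.19,0,0,-0.16,0.05,-0.09,-0.19,0,0,-0.24,0.08,-0.13,-0.19,0,0,-0.32,0.1,-0.17,-0.19,0,0,-0.4,0.12,-0.21,-0.19,0,0,-0.48,0.15,-0.25,-0.19,0,0,-0.56,0.17,-0.28,-0.19,0,0,-0.64,0.183,-0.3,-0.19,0,0,-0.72,0.183,-0.3055,-0.19,0,0,-0.8,0.183,-0.3055,-0.19,0,0,-0.87,0.183,-0.3055,-0.17,0,0,-0.9,0.183,-0.3055,-0.12,0,0,-0.9,0.183,-0.3055,-0.07,0,0,-0.9,0.183,-0.3055,-0.03,0,0,-0.9,0.183,-0.3055,-0.01,0,0,-0.9,0.183,-0.3055,-0.004,0,0,-0.9,0.183,-0.3055,-0.004,0,0,-0.9],
)

```text
t: 26.0
tool_pos: [0.5064, 0.0481, 0.0794]
tool_rot: [2.092, 2.343, 0.0]
contact_force: [0.3, -0.6, -1.6]
opening: 0.0189
grip_force: 39.3
```

apply_moves(
  rows=[0,0,0.0015,0,0,0,0,0,0.0035,0,0,0,0,0,0.0035,0,0,0],
)

```text
t: 26.3
tool_pos: [0.5067, 0.0481, 0.0778]
tool_rot: [2.092, 2.342, 0.001]
contact_force: [0.1, -0.0, -0.6]
opening: 0.0191
grip_force: 39.3
```

apply_moves(
  rows=[0,0,0,0,0,0,0,0,0,0,0,0,0,0,0,0,0,0,0,0,0,0,0,0,0,0,0,0,0,0,0,0,0,0,0,0],
  grip=0.6,
)

```text
t: 26.9
tool_pos: [0.5062, 0.0481, 0.0771]
tool_rot: [-2.092, -2.343, 0.0]
contact_force: [0.7, 0.2, 0.2]
opening: 0.051
grip_force: 0.0
```

apply_moves(
  rows=[0,0,-0.08,0,0,0,0,0,-0.16,0,0,0,0,0,-0.24,0,0,0,0,0,-0.32,0,0,0,0,0,-0.4,0,0,0,-0.08,0,-0.4,0,0,0,-0.16,0,-0.4,0,0,0,-0.24,0,-0.4,0,0,0,-0.32,0,-0.4,0,0,0,-0.4,0,-0.4,0,0,0,-0.48,0,-0.4,0,0,0,-0.56,0,-0.4,0,0,0,-0.6,0,-0.4,0,0,0,-0.6,0,-0.4,0,0,0],
)

```text
t: 28.3
tool_pos: [0.5464, -0.3127, 0.3164]
tool_rot: [-2.097, -2.339, 0.001]
contact_force: [-0.3, 0.6, -0.2]
opening: 0.0513
grip_force: 0.0
```

```bash
python3 - <<'E'
from h import *
p,d=ctrl.get_image("top");cv2.imwrite("pics/top1.png",p);c=cam("top");P=cloud(c,d);s,_=ctrl.get_image("scene");cv2.imwrite("pics/scene1.png",s)
K,D,R,t=c
W=dict(stand=(.581,.187,.034),hub=(.581,.187,.076),block=(.61,-.07,.032),cone=(.61,-.07,.082),cap=(.596,.0585,.094),pot=(.685,.069,.04),stick=(.506,.048,.02),glass=(.4226,-.2845,.09))
for n,(x,y,z) in W.items():
    m=(np.hypot(P[...,0]-x,P[...,1]-y)<.06)&(abs(P[...,2]-z)<.005)&(d>0)
    ys,xs=np.nonzero(m)
    if len(ys)<5: print(n,"few");continue
    q=onplane(c,np.c_[xs,ys],z)[:,:2].astype(np.float32);ctr,r=cv2.minEnclosingCircle(q);Q=cv2.minAreaRect(q*1000)
    print(n,len(ys),"z",round(float(np.median(P[m][:,2])),4),"mean",q.mean(0).round(4),"circ",np.round(ctr,4),round(r,4),"rect",np.round(Q[1],1),round(Q[2],1))
E
```

```text
stand 804 z 0.0329 mean [0.5782 0.1863] circ [0.5812 0.1865] 0.044 rect [86.3 85.5] 0.6
hub 155 z 0.0751 mean [0.5817 0.1867] circ [0.5811 0.1869] 0.0124 rect [22.3 21.5] 46.2
block 997 z 0.0308 mean [ 0.6081 -0.069 ] circ [ 0.6105 -0.07  ] 0.0474 rect [70.5 68.4] 6.5
cone 204 z 0.0812 mean [ 0.611  -0.0705] circ [ 0.6111 -0.0707] 0.0141 rect [26.  27.1] 0.9
cap 105 z 0.0931 mean [0.5958 0.058 ] circ [0.5958 0.0584] 0.0101 rect [18.7 18.2] 1.2
pot 438 z 0.039 mean [0.6844 0.0682] circ [0.6843 0.0686] 0.0219 rect [40.8 41.1] 0.6
stick 572 z 0.019 mean [0.5056 0.0474] circ [0.5077 0.0477] 0.0454 rect [20.4 89.9] 6.5
glass 235 z 0.0886 mean [ 0.427  -0.2787] circ [ 0.4223 -0.2833] 0.0323 rect [55.6 64.1] 56.8
```

View pics/scene1.png

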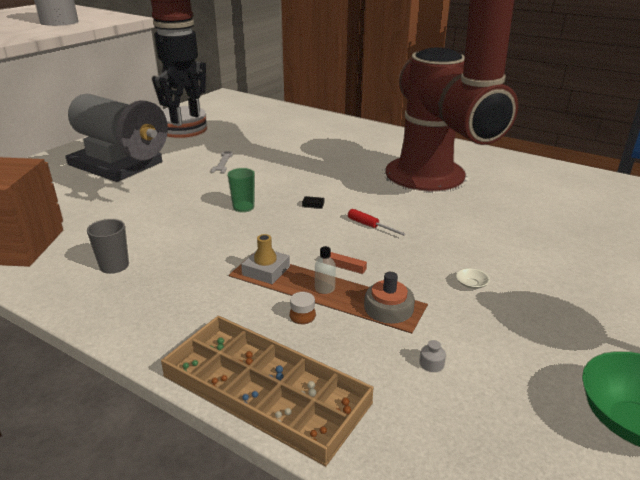

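The scene picture shows the cone upright on the block (265,250) and the wheel on the stand (390,295). The bottle is midway at (325,272), the pot behind it at (302,308) and the stick in front at (348,263). The glass (242,190) hasn't moved. Every measured position is within 2 mm of its target.

```bash
python3 -c "
from station import ctrl
print(ctrl.finish_job())"
```

```text
the job is handed in; nothing more can be done
None
```

The bench is laid out and handed in after about 28 s of robot time: camera measurements put all five things within about 2 mm of their targets, with the water glass unmoved; the hand-in returned no verdict.

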